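# Hand in a tested I/O module through the one-way chute flap

### The arm

A 6-joint arm with a two-finger parallel gripper is mounted at the origin on the work surface. World frame = base frame: x ahead of the robot, y to its left, z up, the work surface at z = 0. Lengths are in mm, angles in rad, forces in N, time in s.
With the tool pointing down it reaches from about 400 to 925 mm from the base axis. Payload 12.5 kg.
Tool frame: the origin (TCP) lies midway between the tips of the shut fingers; the grasp point (between the pads) lies 19 mm behind it; z points along the fingers, y is the line along which they close (so a half turn about z gives the same grasp; the last joint's range is limited). The gripper opens to 95 mm and grips with 3 to 60 N. Pads are 20 mm wide; open, the fingers measure 119 mm over their backs; the gripper's body (75 mm by 180 mm) begins 59 mm behind the grasp point.
Start: joints at [1.055, 0.491, 1.559, -0, 1.092, -0.106], TCP at [249.002, 573.276, 214.661] pointing down, gripper open.
Joint ranges: [-3.1, 3.1], [-0.84, 2.19], [0.05, 2.79], [-1.13, 4.28], [0.06, 2.93], [-2.69, 2.69]. Speed limits (rad/s): [2.22, 2.22, 2.79, 3.14, 3.14, 3.14].

### API

Orientations are given as [roll, pitch, yaw] about the fixed x, y, z axes, in that order (R = Rz(yaw) Ry(pitch) Rx(roll)).
In Python, from cell import state, read_camera, camera_info, env gives the robot as it stands.
- The arm moves only by the tool move_arm, never from a script. Its argument "commands" is a list of rows, each a list of 3 entries, a list of its own where there are three numbers: the shift along the world's x, y, z in cm, then the turn, a rotation vector about the world's x, y, z in degrees, then the opening, from 0 (shut) to 1 (fully open). A call has 1 to 10 rows; each row shifts and turns the commanded pose from where the row before left it; what a row does not reach is not made up. A row lasts 1/10 s, in which the tool goes at most 50 mm and 8.59 degrees, less where a joint would pass 70% of its speed; a pose out of reach is approached as far as the arm can. A call with a gripper value outside its range is refused whole. The fingers move at their own pace and stop on an object; the grip force is fixed at half the most. Time passes only in rows, so rows that do not move let the fingers close. It gives the time, the measured TCP pose, the force, the opening and the grip force at its end, in the units of the state.
- state(): the state, without advancing time (a new reading comes with each control period).
- read_camera(name): name is "side" or "top" or "wrist"; returns the picture (480x640x3 uint8, blue, green, red); there is no depth.
- camera_info(name): a dict with "K" (3x3 intrinsics, pixels), "k1" (the pictures are not rectified: a ray, as slopes to the right and down, at radius r is drawn at 1 + k1 r^2 times it, then the intrinsics apply), "cam_to_world" (4x4, takes a point from camera to world coordinates). Camera axes: x right, y down, z forward; pixel columns grow to the right and rows downward; lengths in mm; the calibration is good to about 2 mm. A picture is of the moment at which its call begins: read the wrist's pose just before it. camera_info takes no time and is no camera call; for the wrist camera it gives the pose at the moment of the call.
- env.job_done(): hands the job in; it is judged then, once.
The state is a dict: "t": time; "joints": joint angles; "qvel": joint speeds; "tau": joint torques, N m; "eef_pos": TCP position; "tcp_rot": TCP orientation; "ft_force": force on the tool from outside, world axes, zero at the start; "moment": the same for the moment, N m; "opening": opening from 0.0 (shut) to 1.0 (fully open); "grip_force": force on a finger pad.
Only numpy, scipy, OpenCV 4.12 (cv2) and the standard library are available. Lean on these libraries where they do the work, as an engineer would, in place of code of your own. Each camera call takes 0.05 s, during which the arm holds its last target. There are 200 camera calls.

### The job

Set the grey stepped rail module down in the open lane of the aluminium chute, in front of its flap, and let go; then slide it along the chute floor, pushing it through the sprung one-way flap and on until it bears on the sprung buffer, pressing with about 10 N for a moment. Then withdraw your fingers clear so that the flap springs shut behind it and stays shut, never dragging back hard against the flap, never lifting the module in over it, and without disturbing the other things.

Things in the scene. Friction and masses are not known exactly. Their poses are not given: they have to be found in the camera images.
- module: grey rail module, 0.2 to 0.4 kg: base 80 (x) by 48 (y) by 40 mm high, with a centred nose on top 46 (x) by 30 (y) mm, from 40 to 66 mm height; alike both ways round. Grip the nose across its 30 mm (along y). Origin at the underside's centre, z up. Loose on the bench; swaps places with relay and adapter
- chute: aluminium chute fixed to the bench, an open-topped straight channel. Origin on the bench below the middle of the gate line; x along the channel in the push direction, y left, z up. Floor top at z = 4 mm; inner wall faces at y = -32 and +32, walls 4 thick, tops at z = 36; from x = -120 (mouth, flared cheeks to -146) to +200 mm. Flap at x = 0, buffer beyond it
- lane (a point): middle of the lane in front of the flap, on the chute floor: x = -65, y = 0, z = 4 mm of the chute, its axes those of the chute. The module goes in here, its x along the channel, with 8 mm play on each side and its rear towards the mouth clear for pushing
- bay (a point): on the chute floor beyond the flap: x = 108, y = 0, z = 4 mm of the chute, about where the module's centre ends. The stop block across the channel is clamped anew each time: the face of its untouched buffer plate is anywhere from x = 138 to 160 mm of the chute and is not reported; find it by feel or sight
- flap (a joint): steel flap across the channel, 52 mm long, 3 thick, z = 6 to 52 mm, upright hinge at x = 0, y = +31 mm of the chute. In rad: 0 shut (straight across), up to 1.5 as it swings forward (+x) and folds along the left wall; cannot swing back past 0. Light spring, 3 to 7 N to start it with the module, then it presses sideways. It shuts once the module's rear is past x = 54 mm
- buffer (a joint): rubber-faced sprung plate on the stop block, 50 mm wide, 2 to 32 mm above the chute floor. In m: 0 untouched, grows as it is pressed along +x of the chute; 3 N per mm, so 10 N is about 3.3 mm. It wants at least 2 mm (6 N) for 0.3 s, never over 6 mm (18 N), and springs back to within 1 mm of 0 on release, moving the module with it
- relay: bystander: grey slim relay 74 by 30 by 58 mm high, no step; origin at its underside's centre
- adapter: bystander: flat black power adapter 70 by 56 by 30 mm high; origin at its underside's centre
- bottle: bystander: clear water bottle, 64 mm wide, 200 mm tall; origin at its base
- driver: bystander: screwdriver 180 mm long, lying on the bench
- meter: bystander: black hand meter 130 by 70 by 30 mm
- cover: bystander: black plastic cover 55 by 40 by 22 mm
- tray: bystander: grey parts tray 140 by 100 by 35 mm
- railcut: bystander: cut of steel rail 160 by 35 by 9 mm
Things that resemble listed ones, but are neither listed nor needed, are in the scene too. What is shaped like the module but blue is not meant.

How it is judged (in metres and radians):
On the way, in this order (a step that is already met when the one before it is completed fails the run):
1. the module stands flat on the chute floor in the lane in front of the shut flap, lengthwise, and is released (x of module in the frame of chute between -0.125 and -0.035 m and y of module in the frame of chute between -0.02 and 0.02 m and z of module in the frame of chute below 0.01 m and angle between the x axis of module and the x axis of chute, either way round below 0.25 rad and angle between module's own z axis and vertical below 0.1 rad and contact force between the fingers and module below 0.2 N and value of joint flap below 0.1 rad), for 0.2 s.
2. the module, flat on the floor, has pushed the flap open and is halfway through it (x of module in the frame of chute between 0.01 and 0.09 m and y of module in the frame of chute between -0.02 and 0.02 m and z of module in the frame of chute below 0.01 m and angle between the x axis of module and the x axis of chute, either way round below 0.25 rad and angle between module's own z axis and vertical below 0.1 rad and value of joint flap above 0.6 rad), for 0.1 s.
3. the module presses the buffer in by at least 2 mm for 0.3 s (x of module in the frame of chute between 0.09 and 0.13 m and y of module in the frame of chute between -0.02 and 0.02 m and z of module in the frame of chute below 0.01 m and angle between the x axis of module and the x axis of chute, either way round below 0.25 rad and angle between module's own z axis and vertical below 0.1 rad and value of joint buffer above 0.002 m), for 0.3 s.
At the end, for the whole second after the job is handed in: The module rests flat on the chute floor beyond the flap (its centre 94 to 130 mm past the gate line, within 20 mm of the channel's middle, within 0.25 rad of lengthwise, tilt under 0.1 rad), the flap is shut behind it (under 0.08 rad), the buffer has sprung back (under 2 mm), all at rest (x of module in the frame of chute between 0.094 and 0.13 m and y of module in the frame of chute between -0.02 and 0.02 m and z of module in the frame of chute below 0.01 m and angle between the x axis of module and the x axis of chute, either way round below 0.25 rad and angle between module's own z axis and vertical below 0.1 rad and value of joint flap below 0.08 rad and value of joint buffer below 0.002 m and linear speed of module below 0.01 m/s); the robot touches nothing.
It fails at once if the buffer is pressed in by more than 6 mm (18 N) (value of joint buffer above 0.006 m).
It fails at once if the fingers push or drag on the flap with more than 12 N (contact force between the fingers and flap above 12 N).
It fails at once if the module is lifted over the flap and lowered in beyond it (20 to 60 mm above the bench within the channel past the gate line) (x of module in the frame of chute between 0 and 0.13 m and y of module in the frame of chute between -0.03 and 0.03 m and z of module in the frame of chute between 0.02 and 0.06 m).
It fails at once if a bystander is moved by more than 25 mm (distance of any of relay, adapter, bottle, driver, meter, cover, tray, railcut from where it was at the start of the episode above 0.025 m).
It also fails if it takes over 67 s, if anything falls off the work surface, if the arm or the gripper's body presses on something with over 40 N, if the wrist force passes 120 N, or if a joint passes its speed limit or range.

## Working session

There is one attempt and no reset: what is moved stays moved. The work goes in short steps, Python scripts to look and compute and a tool call to move; the robot and the scene stay as the last step left them, time stands still between calls to the robot, and variables do not carry over. Pictures are saved under pics/ and viewed, at most 10 in all, crops included, and the job is handed in when it is done.

Besides the shell and the picture viewer there is one more tool, called after "Emit:" in YAML: its name, and indented under it one key for each argument. move_arm: Moves the arm, as the interface text tells. Its arguments: {"type":"object","properties":{"commands":{"type":"array"}},"required":["commands"]}

```bash
mkdir -p pics; python3 - <<'E'
from cell import *
import cv2,numpy as np
for n in("top","side"):
    cv2.imwrite(f"pics/{n}0.png",read_camera(n))
    c=camera_info(n);print(n,np.round(c["K"],1).tolist(),c["k1"],np.round(c["cam_to_world"],3).tolist())
print(state())
E
```

```text
top [[625.1, 0.0, 319.3], [0.0, 625.1, 236.3], [0.0, 0.0, 1.0]] -0.0902392959427236 [[-0.014, -0.977, 0.214, 209.711], [-1.0, 0.012, -0.01, 2.465], [0.007, -0.214, -0.977, 1567.825], [0.0, 0.0, 0.0, 1.0]]
side [[460.6, 0.0, 323.3], [0.0, 460.6, 234.6], [0.0, 0.0, 1.0]] -0.06493108117571487 [[0.985, -0.092, 0.147, 402.807], [-0.172, -0.575, 0.8, -869.189], [0.011, -0.813, -0.582, 690.926], [0.0, 0.0, 0.0, 1.0]]
{'t': 0.1, 'joints': array([ 1.05536113e+00,  4.91510315e-01,  1.55936242e+00, -3.77197935e-06,
        1.09166295e+00, -1.05561904e-01]), 'qvel': array([-0.00101757, -0.00109948, -0.002324  , -0.00080776, -0.00021312,
       -0.00084886]), 'tau': array([ 2.06630917e-03, -6.13618326e+01, -2.58607221e+01,  6.93913177e-02,
        4.69730585e-02,  1.58746462e-05]), 'eef_pos': array([248.92133162, 573.08251582, 214.12230158]), 'tcp_rot': array([-3.14065451e+00, -9.60369742e-05,  2.73172106e+00]), 'ft_force': array([ 0.13572445, -0.19328504, -0.00371755]), 'moment': array([ 0.05504734, -0.03359322, -0.01492139]), 'grip_force': 0.0, 'opening': 0.9989536024699865}
```

View pics/top0.png

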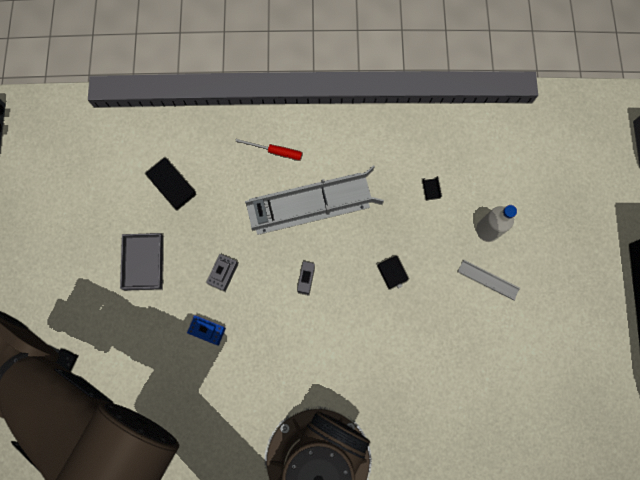

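View pics/side0.png

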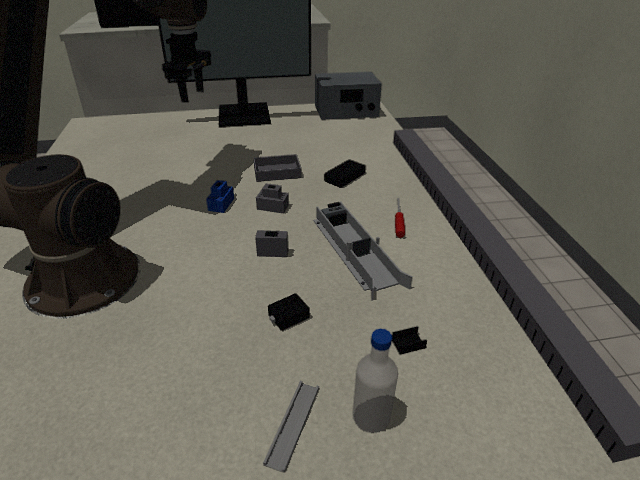

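Candidates: stepped grey block at top (222,272) / side (272,197), plain grey relay at (306,277) without a step, and blue look-alike at (206,330). The grey stepped one fits. The chute's mouth is at right (375,185), its flap near (325,197) and its buffer at (262,210). I'll enlarge to confirm.

```bash
cat > h.py <<'E'
from cell import *
import cv2,numpy as np
def ray(n,uv,c=None):
    c=c or camera_info(n);K=np.array(c["K"],float);T=np.array(c["cam_to_world"])
    p=cv2.undistortPoints(np.array([[uv]],float),K,np.array([c["k1"],0,0,0,0.]))[0,0]
    d=T[:3,:3]@np.array([p[0],p[1],1]);return T[:3,3],d
def at(n,uv,z,c=None):
    o,d=ray(n,uv,c);return (o+d*(z-o[2])/d[2])[:2]
def px(n,P,c=None):
    c=c or camera_info(n);T=np.linalg.inv(np.array(c["cam_to_world"]))
    return cv2.projectPoints(np.array(P,float).reshape(-1,1,3),cv2.Rodrigues(T[:3,:3])[0],T[:3,3],np.array(c["K"],float),np.array([c["k1"],0,0,0,0.]))[0][:,0]
E
python3 - <<'E'
import cv2,numpy as np
i=cv2.imread("pics/top0.png")
a=cv2.resize(i[155:245,240:390],None,fx=5,fy=5,interpolation=cv2.INTER_CUBIC)
cv2.imwrite("pics/chute.png",a)
b=cv2.resize(i[245:300,190:330],None,fx=5.7,fy=5.7,interpolation=cv2.INTER_CUBIC)
cv2.imwrite("pics/mod.png",b)
E
```

```text
(no output)
```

View pics/chute.png

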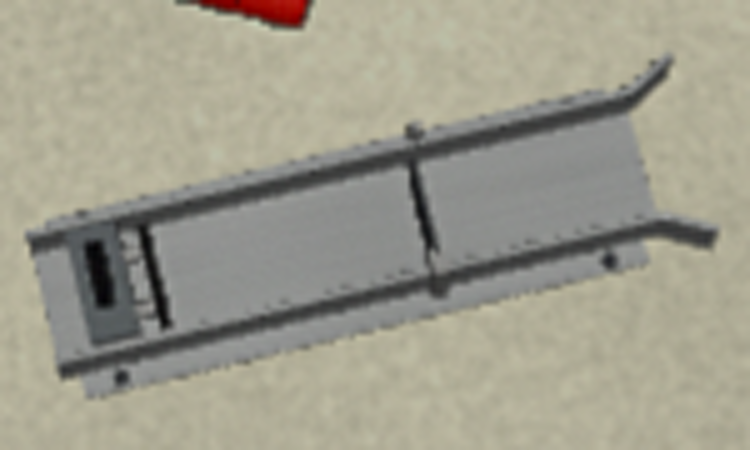

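View pics/mod.png

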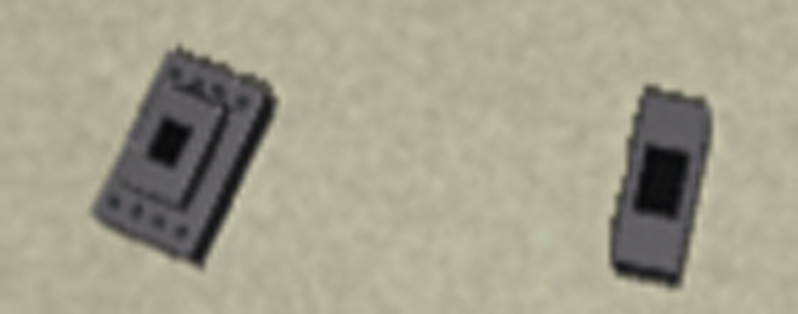

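The grey stepped module (crop 170,142) is confirmed; the relay beside it has no step. The crop also shows the flap from (413,160) to (432,250), hinge post at (437,285), and buffer plate from (147,228) to (165,325). Next I fit the poses.

```bash
cat > fit.py <<'E'
from h import *
from scipy.optimize import least_squares
def fit(n,P,U,x0,c=None):
    P=np.array(P,float);U=np.array(U,float);c=c or camera_info(n)
    def W(v):
        s,k=np.sin(v[2]),np.cos(v[2]);return P@np.array([[k,-s,0],[s,k,0],[0,0,1]]).T+[v[0],v[1],0]
    r=least_squares(lambda v:(px(n,W(v),c)-U).ravel(),x0,loss='soft_l1',x_scale=[1,1,.01])
    print(n,np.round(r.x,3),np.round(r.fun.reshape(-1,2),1).tolist());return r.x
E
python3 - <<'E'
from fit import *
U=np.array([[27,236],[62,372],[622,97],[652,222],[88,398],[650,262]],float)/5+[240,155]
# far outer, near outer top corners; mouth bends
v=fit("top",[[200,-36,36],[200,36,34],[-120,-36,36],[-120,36,36]],U[:4],[600,20,1.75])
s,k=np.sin(v[2]),np.cos(v[2])
for b in (138,149,160):
  q=[[v[0]+k*b-s*y,v[1]+s*b+k*y,36] for y in(-25,25)]
  print(b,((px("top",q)-[240,155])*5).round(0).tolist())
q=[[v[0]-s*y,v[1]+k*y,52] for y in(-21,31)];print('flap',((px("top",q)-[240,155])*5).round().tolist())
M=np.array([[172,48],[272,90],[97,213],[200,262],[175,85],[228,106]],float)/5.7+[190,245]
# +x module end = upper
m=fit("top",[[40,24,40],[40,-24,40],[-40,24,40],[-40,-24,40]],M[:4],[460,150,-.4])
lane=[v[0]-65*k,v[1]-65*s];print("lane",lane)
print("nose",((px("top",[[m[0],m[1],66]])-[190,245])*5.7).round())
E
```

```text
top [646.707 -25.406   1.804] [[-1.3, 0.3], [-2.0, 0.1], [1.3, -1.0], [2.6, 0.2]]
138 [[144.0, 229.0], [166.0, 322.0]]
149 [[123.0, 234.0], [145.0, 327.0]]
160 [[102.0, 239.0], [124.0, 332.0]]
flap [[409.0, 164.0], [435.0, 261.0]]
top [ 4.57444e+02  2.28340e+02 -4.03000e-01] [[0.1, 0.1], [0.2, -0.0], [0.0, 0.6], [-0.3, -0.6]]
lane [np.float64(661.7214496915502), np.float64(-88.64830355093795)]
nose [[176. 143.]]
```

Emit:
move_arm:
  commands:
    - [[2.3,-3.8,0],[0,0,0],1]
    - [[2.3,-3.8,0],[0,0,0],1]
    - [[2.3,-3.8,0],[0,0,0],1]
    - [[2.3,-3.8,0],[0,0,0],1]
    - [[2.3,-3.8,0],[0,0,0],1]
    - [[2.3,-3.8,0],[0,0,0],1]
    - [[2.3,-3.8,0],[0,0,0],1]
    - [[2.3,-3.8,0],[0,0,0],1]
    - [[2.3,-3.8,0],[0,0,0],1]
    - [[0,0,0],[0,0,0],1]

```text
t: 1.1
eef_pos: [458.1, 227.7, 214.4]
tcp_rot: [-3.141, 0.0, 2.727]
ft_force: [0.6, 0.4, 0.6]
opening: 0.997
grip_force: 0.0
```

```bash
python3 - <<'E'
from h import *
s=state();print(s["t"],s["eef_pos"],s["tcp_rot"])
c=camera_info("wrist");import pickle;pickle.dump(c,open("w1.pkl","wb"))
print(np.round(c["cam_to_world"],3).tolist())
cv2.imwrite("pics/w1.png",read_camera("wrist"))
E
```

```text
1.1 [458.07371259 227.69887114 214.43690036] [-3.14113213e+00  3.70630135e-04  2.72746435e+00]
[[0.403, 0.888, 0.223, 395.756], [0.915, -0.391, -0.1, 255.346], [-0.001, 0.244, -0.97, 384.17], [0.0, 0.0, 0.0, 1.0]]
```

View pics/w1.png

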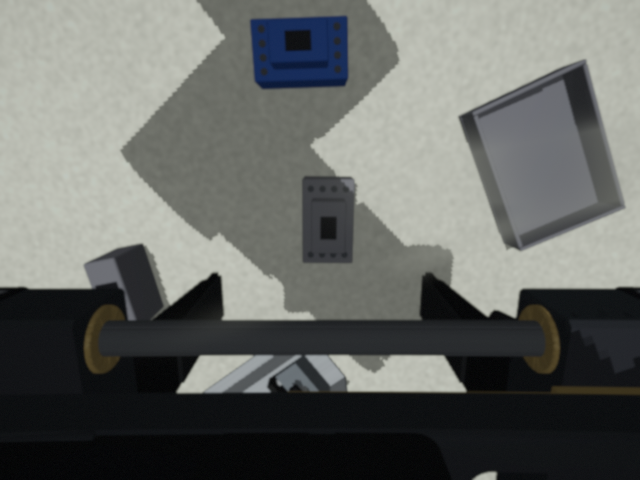

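The wrist view shows the module centred at (328,220), base corners about (303,178), (355,178), (353,262), (303,262), square to the fingers.

```bash
python3 - <<'E'
from fit import *
import pickle;c=pickle.load(open("w1.pkl","rb"))
m=fit("wrist",[[40,24,40],[40,-24,40],[-40,24,40],[-40,-24,40]],[[303,262],[353,262],[303,178],[355,178]],[457,228,-.4],c)
m=fit("wrist",[[40,24,40],[40,-24,40],[-40,24,40],[-40,-24,40]],[[353,262],[303,262],[355,178],[303,178]],[457,228,-.4],c)
E
```

```text
wrist [ 4.53111e+02  2.24686e+02 -4.15000e-01] [[38.9, 0.5], [-61.4, 0.5], [40.0, -0.4], [-65.1, -0.4]]
wrist [ 4.57543e+02  2.34786e+02 -4.20000e-01] [[0.2, 0.6], [-0.1, 0.3], [0.5, -0.3], [-0.7, -0.5]]
```

Emit:
move_arm:
  commands:
    - [[0,0.35,-4],[0,0,0],1]
    - [[0,0,-4],[0,0,0],1]
    - [[0,0,-4],[0,0,0],1]
    - [[0,0,-3],[0,0,0],1]
    - [[0,0,-2],[0,0,0],1]
    - [[0,0,0],[0,0,0],1]
    - [[0,0,0],[0,0,0],0]
    - [[0,0,0],[0,0,0],0]
    - [[0,0,0],[0,0,0],0]
    - [[0,0,0],[0,0,0],0]

```text
t: 2.15
eef_pos: [456.3, 235.0, 45.6]
tcp_rot: [3.14, 0.001, 2.732]
ft_force: [0.2, -0.1, -0.2]
opening: 0.723
grip_force: 0.0
```

Emit:
move_arm:
  commands:
    - [[0,0,0],[0,0,0],0]
    - [[0,0,0],[0,0,0],0]

```text
t: 2.35
eef_pos: [456.1, 234.8, 45.0]
tcp_rot: [3.141, 0.0, 2.732]
ft_force: [0.4, -0.3, 0.5]
opening: 0.554
grip_force: 0.0
```

Emit:
move_arm:
  commands:
    - [[0,0,0],[0,0,0],0]
    - [[0,0,0],[0,0,0],0]
    - [[0,0,0],[0,0,0],0]
    - [[0,0,0],[0,0,0],0]
    - [[0,0,0],[0,0,0],0]
    - [[0,0,0],[0,0,0],0]

```text
t: 2.95
eef_pos: [456.0, 234.8, 44.7]
tcp_rot: [3.141, 0.0, 2.732]
ft_force: [0.5, -1.3, -0.6]
opening: 0.314
grip_force: 29.9
```

Emit:
move_arm:
  commands:
    - [[0,0,4],[0,0,0],0]
    - [[0,0,4],[0,0,0],0]
    - [[0,0,4],[0,0,0],0]
    - [[2,-3.2,0],[0,0,-7.5],0]
    - [[2,-3.2,0],[0,0,-7.5],0]
    - [[2,-3.2,0],[0,0,-7.5],0]
    - [[2,-3.2,0],[0,0,-7.5],0]
    - [[2,-3.2,0],[0,0,-7.5],0]
    - [[2,-3.2,0],[0,0,-7.5],0]
    - [[2,-3.2,0],[0,0,-8],0]

```text
t: 3.95
eef_pos: [596.3, 9.4, 164.3]
tcp_rot: [-3.141, -0.0, 1.801]
ft_force: [0.8, 1.2, -2.8]
opening: 0.314
grip_force: 29.9
```

Emit:
move_arm:
  commands:
    - [[2.2,-3.3,0],[0,0,0],0]
    - [[2.2,-3.3,0],[0,0,0],0]
    - [[2.2,-3.3,0],[0,0,0],0]
    - [[0,0,0],[0,0,0],0]
    - [[0,0,0],[0,0,0],0]
    - [[0,0,0],[0,0,0],0]
    - [[0,0,0],[0,0,0],0]

```text
t: 4.65
eef_pos: [661.5, -87.2, 164.7]
tcp_rot: [-3.141, -0.0, 1.808]
ft_force: [-0.2, -1.1, -2.2]
opening: 0.311
grip_force: 30.0
```

```bash
python3 - <<'E'
from h import *
s=state();print(s["t"],s["eef_pos"],s["tcp_rot"])
c=camera_info("wrist");import pickle;pickle.dump(c,open("w2.pkl","wb"))
cv2.imwrite("pics/w2.png",read_camera("wrist"))
E
```

```text
4.65 [661.53314904 -87.15528966 164.72577233] [-3.14131217e+00 -2.76537656e-04  1.80788540e+00]
```

View pics/w2.png

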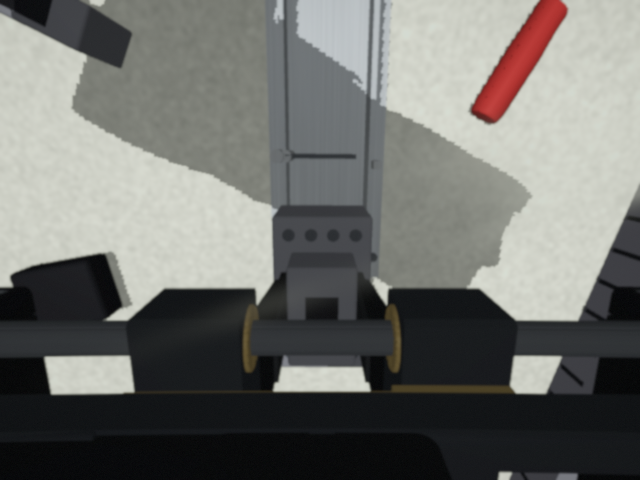

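The wrist view shows the module held above the channel and the shut flap from the hinge (288,156) to the tip (355,156). The wall outer edges at row 100 are about x=268 and x=385.

```bash
python3 - <<'E'
from fit import *
import pickle;c=pickle.load(open("w2.pkl","rb"))
for v in([646.7,-25.4,1.804],):
  s,k=np.sin(v[2]),np.cos(v[2])
  for P in ([0,31,52],[0,-21,52],[0,36,36],[0,-36,36],[0,32,36],[0,-32,36],[60,36,36],[60,-36,36],[60,-32,36],[-40,36,36],[-40,-36,36]):
    print(P,px("wrist",[[v[0]+k*P[0]-s*P[1],v[1]+s*P[0]+k*P[1],P[2]]],c).round(0))
p=[at("wrist",u,52,c) for u in((286,156),(355,156))];print(p)
f=camera_info("top")
print([at("top",(240+a/5,155+b/5),52) for a,b in((413,160),(432,250))])
i=cv2.imread("pics/w2.png")
cv2.imwrite("pics/w2c.png",cv2.resize(i[40:250,240:410],None,fx=3.5,fy=2.8,interpolation=cv2.INTER_CUBIC))
E
```

```text
[0, 31, 52] [[279. 156.]]
[0, -21, 52] [[350. 156.]]
[0, 36, 36] [[275. 155.]]
[0, -36, 36] [[368. 156.]]
[0, 32, 36] [[280. 155.]]
[0, -32, 36] [[363. 155.]]
[60, 36, 36] [[273.  70.]]
[60, -36, 36] [[371.  71.]]
[60, -32, 36] [[366.  71.]]
[-40, 36, 36] [[276. 207.]]
[-40, -36, 36] [[367. 207.]]
[array([621.40093864, -31.69353744]), array([670.40354436, -19.89379347])]
[array([669.37903522, -22.36913628]), array([622.14489917, -31.2189183 ])]
```

View pics/w2c.png

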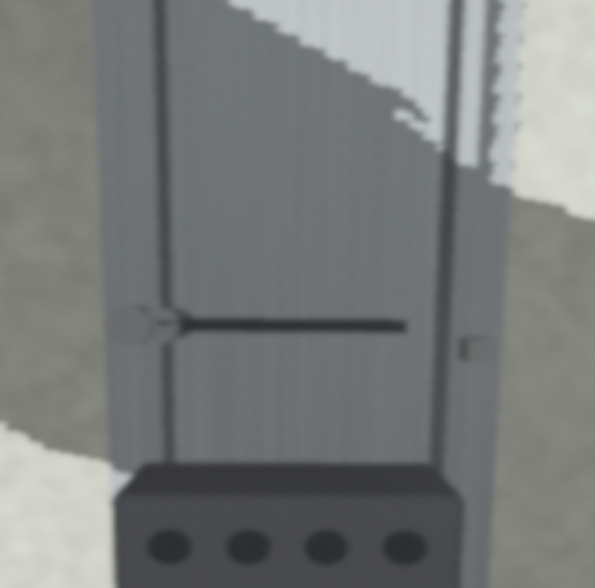

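The chute lies about 3 mm farther to −y of its frame than my first fit. I'll correct for that and lower the module.

Emit:
move_arm:
  commands:
    - [[0.27,0,-3],[0,0,0],0]
    - [[0,0,-3],[0,0,0],0]
    - [[0,0,-2],[0,0,0],0]
    - [[0,0,-1.5],[0,0,0],0]
    - [[0,0,-1],[0,0,0],0]
    - [[0,0,-0.5],[0,0,0],0]
    - [[0,0,-0.4],[0,0,0],0]
    - [[0,0,0],[0,0,0],0]
    - [[0,0,0],[0,0,0],0]

```text
t: 5.6
eef_pos: [665.0, -88.3, 51.3]
tcp_rot: [3.141, 0.0, 1.807]
ft_force: [-0.1, -0.3, -2.0]
opening: 0.31
grip_force: 30.0
```

Emit:
move_arm:
  commands:
    - [[0,0,-0.1],[0,0,0],0]
    - [[0,0,-0.1],[0,0,0],0]
    - [[0,0,0],[0,0,0],0]
    - [[0,0,0],[0,0,0],0]

```text
t: 6.0
eef_pos: [664.7, -88.2, 48.7]
tcp_rot: [3.141, 0.0, 1.807]
ft_force: [-1.1, 0.1, -2.7]
opening: 0.316
grip_force: 30.0
```

Emit:
move_arm:
  commands:
    - [[0,0,-0.1],[0,0,0],0]
    - [[0,0,0],[0,0,0],0]
    - [[0,0,0],[0,0,0],0]

```text
t: 6.3
eef_pos: [664.8, -88.3, 48.7]
tcp_rot: [3.141, 0.0, 1.807]
ft_force: [-2.9, 0.4, 7.0]
opening: 0.314
grip_force: 30.0
```

Emit:
move_arm:
  commands:
    - [[0,0,0],[0,0,0],0.6]
    - [[0,0,0],[0,0,0],0.6]
    - [[0,0,0],[0,0,0],0.6]
    - [[0,0,0],[0,0,0],0.6]
    - [[0,0,0.8],[0,0,0],0.6]
    - [[0,0,0],[0,0,0],0.6]
    - [[0,0,0],[0,0,0],0.6]
    - [[0,0,0],[0,0,0],0.6]

```text
t: 7.1
eef_pos: [664.7, -88.2, 55.7]
tcp_rot: [3.141, 0.0, 1.807]
ft_force: [0.4, -0.1, -0.0]
opening: 0.601
grip_force: 0.0
```

```bash
python3 - <<'E'
from h import *
s=state();print(s["t"],s["eef_pos"],s["ft_force"])
i=read_camera("wrist");j=read_camera("side")
a=cv2.resize(i[60:420,200:440],None,fx=1.6,fy=1.6);b=cv2.resize(j[195:305,305:425],None,fx=3.5,fy=5.236)
b=cv2.resize(b,(380,576));cv2.imwrite("pics/lane.png",np.hstack([a,b]))
E
```

```text
7.1 [664.69107955 -88.24494346  55.72644516] [ 0.38055922 -0.07669184 -0.01485077]
```

View pics/lane.png

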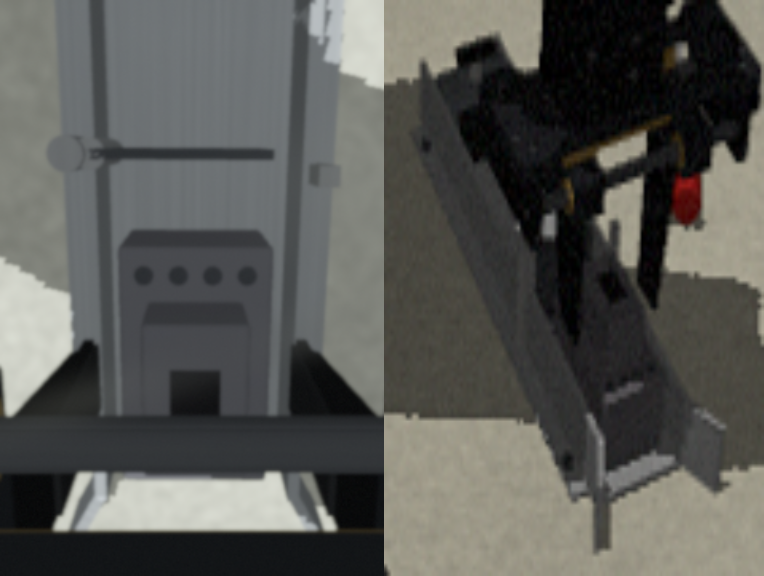

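The module sits in the channel with even gaps and the flap is shut; the fingers are clear. Re-gripping above the flap's top edge keeps the fingers off the flap, and then I slide.

Emit:
move_arm:
  commands:
    - [[0,0,0],[0,0,0],0]
    - [[0,0,0],[0,0,0],0]
    - [[0,0,0],[0,0,0],0]
    - [[0,0,0],[0,0,0],0]
    - [[0,0,0],[0,0,0],0]
    - [[0,0,0],[0,0,0],0]
    - [[0,0,0],[0,0,0],0]

```text
t: 7.9
eef_pos: [664.7, -88.2, 55.6]
tcp_rot: [3.141, 0.0, 1.807]
ft_force: [-0.4, 0.0, 0.6]
opening: 0.313
grip_force: 30.0
```

Emit:
move_arm:
  commands:
    - [[-0.12,0.49,0],[0,0,0],0]
    - [[-0.12,0.49,0],[0,0,0],0]
    - [[-0.12,0.49,0],[0,0,0],0]
    - [[-0.12,0.49,0],[0,0,0],0]
    - [[-0.12,0.49,0],[0,0,0],0]
    - [[-0.12,0.49,0],[0,0,0],0]
    - [[-0.12,0.49,0],[0,0,0],0]
    - [[-0.12,0.49,0],[0,0,0],0]

```text
t: 8.7
eef_pos: [656.4, -49.6, 56.1]
tcp_rot: [3.138, 0.002, 1.807]
ft_force: [4.7, -4.1, -2.8]
opening: 0.313
grip_force: 30.0
```

Emit:
move_arm:
  commands:
    - [[-0.12,0.49,0],[0,0,0],0]
    - [[-0.12,0.49,0],[0,0,0],0]
    - [[-0.12,0.49,0],[0,0,0],0]
    - [[-0.12,0.49,0],[0,0,0],0]
    - [[-0.12,0.49,0],[0,0,0],0]
    - [[-0.12,0.49,0],[0,0,0],0]
    - [[-0.12,0.49,0],[0,0,0],0]
    - [[-0.12,0.49,0],[0,0,0],0]
    - [[0,0,0],[0,0,0],0]

```text
t: 9.6
eef_pos: [645.2, -8.9, 55.6]
tcp_rot: [-3.141, -0.001, 1.807]
ft_force: [2.0, 1.3, 1.0]
opening: 0.313
grip_force: 30.0
```

Emit:
move_arm:
  commands:
    - [[-0.12,0.49,0],[0,0,0],0]
    - [[-0.12,0.49,0],[0,0,0],0]
    - [[-0.12,0.49,0],[0,0,0],0]
    - [[-0.12,0.49,0],[0,0,0],0]
    - [[-0.12,0.49,0],[0,0,0],0]
    - [[-0.12,0.49,0],[0,0,0],0]
    - [[-0.12,0.49,0],[0,0,0],0]
    - [[-0.12,0.49,0],[0,0,0],0]
    - [[-0.12,0.49,0],[0,0,0],0]
    - [[0,0,0],[0,0,0],0]

```text
t: 10.6
eef_pos: [634.5, 35.1, 55.7]
tcp_rot: [3.141, -0.0, 1.807]
ft_force: [3.0, 0.1, 2.6]
opening: 0.314
grip_force: 30.0
```

Emit:
move_arm:
  commands:
    - [[-0.12,0.49,0],[0,0,0],0]
    - [[-0.12,0.49,0],[0,0,0],0]
    - [[-0.12,0.49,0],[0,0,0],0]
    - [[-0.12,0.49,0],[0,0,0],0]
    - [[-0.12,0.49,0],[0,0,0],0]
    - [[0,0,0],[0,0,0],0]
    - [[0,0,0],[0,0,0],0]

```text
t: 11.3
eef_pos: [628.7, 59.2, 55.6]
tcp_rot: [3.141, -0.001, 1.807]
ft_force: [2.4, 1.8, 4.5]
opening: 0.312
grip_force: 30.0
```

Emit:
move_arm:
  commands:
    - [[-0.05,0.2,0],[0,0,0],0]
    - [[-0.05,0.2,0],[0,0,0],0]
    - [[0,0,0],[0,0,0],0]
    - [[0,0,0],[0,0,0],0]

```text
t: 11.7
eef_pos: [627.9, 62.5, 55.8]
tcp_rot: [3.141, 0.0, 1.807]
ft_force: [3.9, -2.4, 4.9]
opening: 0.312
grip_force: 30.0
```

Emit:
move_arm:
  commands:
    - [[-0.04,0.15,0],[0,0,0],0]
    - [[0,0,0],[0,0,0],0]
    - [[0,0,0],[0,0,0],0]

```text
t: 12.0
eef_pos: [627.5, 63.9, 55.8]
tcp_rot: [3.141, 0.0, 1.807]
ft_force: [3.3, -2.7, 6.4]
opening: 0.316
grip_force: 30.0
```

Emit:
move_arm:
  commands:
    - [[-0.04,0.15,0],[0,0,0],0]
    - [[0,0,0],[0,0,0],0]
    - [[0,0,0],[0,0,0],0]

```text
t: 12.3
eef_pos: [627.2, 65.4, 55.8]
tcp_rot: [3.141, 0.0, 1.807]
ft_force: [2.5, -2.9, 5.3]
opening: 0.316
grip_force: 30.0
```

Emit:
move_arm:
  commands:
    - [[-0.05,0.2,0.02],[0,0,0],0]
    - [[0,0,0],[0,0,0],0]
    - [[0,0,0],[0,0,0],0]

```text
t: 12.6
eef_pos: [626.2, 67.7, 55.7]
tcp_rot: [-3.141, -0.0, 1.807]
ft_force: [1.8, -2.2, 2.6]
opening: 0.315
grip_force: 30.0
```

Emit:
move_arm:
  commands:
    - [[-0.04,0.15,0],[0,0,0],0]
    - [[0,0,0],[0,0,0],0]
    - [[0,0,0],[0,0,0],0]

```text
t: 12.9
eef_pos: [625.7, 69.3, 55.7]
tcp_rot: [-3.141, -0.0, 1.807]
ft_force: [0.7, -2.2, 4.0]
opening: 0.313
grip_force: 30.0
```

Emit:
move_arm:
  commands:
    - [[-0.04,0.15,0],[0,0,0],0]
    - [[0,0,0],[0,0,0],0]
    - [[0,0,0],[0,0,0],0]

```text
t: 13.2
eef_pos: [625.4, 70.9, 55.7]
tcp_rot: [-3.141, -0.0, 1.807]
ft_force: [-0.6, -2.1, 2.7]
opening: 0.312
grip_force: 30.0
```

Emit:
move_arm:
  commands:
    - [[-0.04,0.15,0],[0,0,0],0]
    - [[0,0,0],[0,0,0],0]
    - [[0,0,0],[0,0,0],0]

```text
t: 13.5
eef_pos: [625.1, 72.4, 55.7]
tcp_rot: [-3.141, -0.0, 1.807]
ft_force: [1.0, -2.1, 2.4]
opening: 0.31
grip_force: 30.0
```

Emit:
move_arm:
  commands:
    - [[-0.04,0.15,0],[0,0,0],0]
    - [[0,0,0],[0,0,0],0]
    - [[0,0,0],[0,0,0],0]

```text
t: 13.8
eef_pos: [624.7, 73.8, 55.8]
tcp_rot: [-3.142, -0.0, 1.807]
ft_force: [1.3, -3.1, 1.6]
opening: 0.312
grip_force: 30.0
```

Emit:
move_arm:
  commands:
    - [[-0.04,0.15,0],[0,0,0],0]
    - [[0,0,0],[0,0,0],0]
    - [[0,0,0],[0,0,0],0]

```text
t: 14.1
eef_pos: [624.5, 74.9, 55.8]
tcp_rot: [3.141, 0.001, 1.807]
ft_force: [0.8, -5.2, 1.6]
opening: 0.311
grip_force: 30.0
```

Emit:
move_arm:
  commands:
    - [[-0.02,0.1,0],[0,0,0],0]
    - [[0,0,0],[0,0,0],0]
    - [[0,0,0],[0,0,0],0]

```text
t: 14.4
eef_pos: [624.4, 75.6, 55.9]
tcp_rot: [3.141, 0.001, 1.807]
ft_force: [0.9, -8.3, 1.3]
opening: 0.313
grip_force: 30.0
```

Contact with the buffer is found. I press a little further and hold.

Emit:
move_arm:
  commands:
    - [[-0.03,0.12,0],[0,0,0],0]
    - [[0,0,0],[0,0,0],0]
    - [[0,0,0],[0,0,0],0]
    - [[0,0,0],[0,0,0],0]
    - [[0,0,0],[0,0,0],0]

```text
t: 14.9
eef_pos: [624.1, 76.4, 56.0]
tcp_rot: [3.141, 0.001, 1.807]
ft_force: [1.5, -10.2, 2.0]
opening: 0.311
grip_force: 30.0
```

Emit:
move_arm:
  commands:
    - [[-0.01,0.07,0],[0,0,0],0]
    - [[0,0,0],[0,0,0],0]
    - [[0,0,0],[0,0,0],0]
    - [[0,0,0],[0,0,0],0]
    - [[0,0,0],[0,0,0],0]
    - [[0,0,0],[0,0,0],0]
    - [[0,0,0],[0,0,0],0]

```text
t: 15.6
eef_pos: [624.1, 76.9, 56.1]
tcp_rot: [3.141, 0.002, 1.807]
ft_force: [2.0, -11.8, 2.4]
opening: 0.313
grip_force: 30.0
```

Emit:
move_arm:
  commands:
    - [[0.05,-0.2,0],[0,0,0],0]
    - [[0.04,-0.2,0],[0,0,0],0]
    - [[0,0,0],[0,0,0],0]
    - [[0,0,0],[0,0,0],0]
    - [[0,0,0],[0,0,0],0]

```text
t: 16.1
eef_pos: [624.7, 74.2, 55.9]
tcp_rot: [3.142, 0.0, 1.807]
ft_force: [0.9, -5.1, 1.4]
opening: 0.315
grip_force: 30.0
```

Emit:
move_arm:
  commands:
    - [[0.04,-0.15,0],[0,0,0],0]
    - [[0,0,0],[0,0,0],0]
    - [[0,0,0],[0,0,0],0]
    - [[0,0,0],[0,0,0],0]

```text
t: 16.5
eef_pos: [624.9, 73.0, 55.7]
tcp_rot: [-3.141, -0.0, 1.807]
ft_force: [-0.7, 0.8, -1.8]
opening: 0.313
grip_force: 30.0
```

Unloaded. I open the fingers and withdraw straight up.

Emit:
move_arm:
  commands:
    - [[0,0,0],[0,0,0],0.6]
    - [[0,0,0],[0,0,0],0.6]
    - [[0,0,0],[0,0,0],0.6]
    - [[0,0,0],[0,0,0],0.6]
    - [[0,0,0.5],[0,0,0],0.6]
    - [[0,0,2],[0,0,0],0.6]
    - [[0,0,4],[0,0,0],0.6]
    - [[0,0,4],[0,0,0],0.6]
    - [[0,0,0],[0,0,0],0.6]
    - [[0,0,0],[0,0,0],0.6]

```text
t: 17.5
eef_pos: [625.3, 72.7, 161.9]
tcp_rot: [3.14, 0.0, 1.807]
ft_force: [0.1, 0.4, -0.7]
opening: 0.599
grip_force: 0.0
```

Emit:
move_arm:
  commands:
    - [[0,-4,0],[0,0,0],0.6]
    - [[0,-4,0],[0,0,0],0.6]
    - [[0,-4,0],[0,0,0],0.6]
    - [[0,-4,0],[0,0,0],0.6]
    - [[0,0,0],[0,0,0],0.6]
    - [[0,0,0],[0,0,0],0.6]
    - [[0,0,0],[0,0,0],0.6]

```text
t: 18.2
eef_pos: [624.8, -86.5, 160.1]
tcp_rot: [-3.141, -0.001, 1.807]
ft_force: [1.0, 0.2, 0.4]
opening: 0.602
grip_force: 0.0
```

```bash
python3 - <<'E'
from h import *
s=state();print(s["t"],s["eef_pos"],s["ft_force"])
i=read_camera("wrist");j=read_camera("side")
a=i[0:300,170:470];a=cv2.resize(a,(400,400));b=cv2.resize(j[195:305,305:425],(400,400))
cv2.imwrite("pics/end.png",np.hstack([a,b]))
E
```

```text
18.2 [624.79214311 -86.47363165 160.1081404 ] [1.00987977 0.17363665 0.39505518]
```

View pics/end.png

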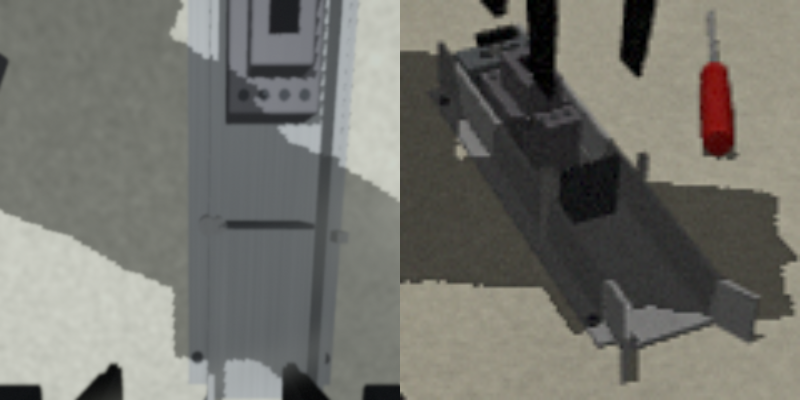

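The flap is shut straight across at (270,225), the module sits flat and lengthwise beyond it with its rear at (270,120), and the fingers are clear. I'm handing the job in.

```bash
python3 -c "
from cell import env;print(env.job_done())"
```

```text
the job is handed in; nothing more can be done
None
```

The module was set in the lane and released, slid through the flap in a fresh grip on its nose, and pressed on the buffer at about 10 N (roughly 3 mm). At hand-in, at about 18 s, it rested beyond the shut flap with the fingers clear; the judge's result was not shown.

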